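Show the matching spare finial to the inspection camera

TASK

The pine sleigh music box has lost one of its two brass finials: from the grooved tray of spares, take the one of the same size as the finial still standing on the sleigh and show it to the counter's inspection camera so that its thread can be checked. Hold it in the air on the lens's line of sight, its threaded stub pointing straight into the lens and the stub's end about 10 cm from the glass, and finish there, still holding it steadily in the gripper. Leave the other spares lying in their grooves, and do not touch the camera or knock anything else on the counter.

Things in the scene. Friction and masses are not known exactly. Their poses are not given: they have to be found in the camera images.
- spare_medium: Brass finial on its side in a tray groove, same size as the sleigh's. From the stub's end: threaded stub 8 mm dia x 12 long, flange 18 dia x 4, waist 13 dia x 32 (a 15 dia x 2.5 bead at each end), ball 18 dia; 66 long, 72 g, round. Origin on its axis at mid-waist (the place to grip across), 32 mm from the stub's end, 16 mm above the counter, axis level. x: out of the stub; z: up as it lies.
- spare_medium_stub (a point): Centre of the end face of the stub of spare_medium, 32 mm from its origin along its +x.
- spare_small: Look-alike spare finial, the same shape at 0.78 of the size: 51 mm long, ball and flange 14 mm diameter. Lies in another groove. Axes as spare_medium, origin at the middle of its waist, 14 mm above the counter. Not the one wanted.
- spare_large: Look-alike spare finial, the same shape at 1.28 times the size: 84 mm long, ball and flange 23 mm diameter. Lies in another groove. Axes as spare_medium, origin at the middle of its waist, 19 mm above the counter. Not the one wanted.
- tray: Pine tray with grey felt, 124 (x) by 204 mm (y), fixed. Three grooves along its x at y = -62, 0, +62 mm, each a shallow felt V 11 mm wide (flanks at 25 degrees); V tops and rim 9 mm above the counter. The spares lie in them in any order, stubs towards the tray's +x. Origin: centre of its underside, on the counter; z up.
- camera: Inspection camera stand, fixed: dark steel base plate 150 x 130 x 18 mm, steel column 16 mm diameter and 353 mm tall near its back edge (55 mm to +x of the plate's centre), which carries the camera head. Origin: centre of the plate's underside, on the counter; the camera looks to its -x side.
- camera_head: Head of the camera: grey box 58 x 50 x 46 mm, black lens barrel 36 mm diameter, ring light 60 mm diameter around it. Origin: centre of the lens's front glass, 260 mm above the counter, 70 mm to the stand's -x. It looks along its own -x, which points 30 degrees below level, towards the robot's side; its y is level. All of head and stand is behind the glass (+x).
- sleigh: Pine sleigh music box, 230 mm long (x), 100 mm wide, fixed; curled runners at its -x end, two square back posts 20 mm wide at its +x end, tops 128 mm above the counter. On the +y post stands the remaining brass finial, its ball's top 182 mm above the counter; the -y post has an empty threaded hole. Origin on the counter under its middle; z up.
- sleigh_finial (a point): Middle of the waist of the finial that stands upright on the sleigh, 148 mm above the counter; its stub is screwed into the post. 54 mm of it is seen; flange and ball 18 mm diameter, as on a finial 66 mm long with its stub.
- turntable: Dark wood round base 136 mm diameter and 40 mm tall with a small brass start lever at its -x side and a brass platter on top, which carries an ivory porcelain swan (top about 160 mm above the counter, within 68 mm of the axis). Fixed. Origin at the centre of its underside.
- trinket_box: Loose silver-plated trinket box, 74 x 104 x 54 mm, 0.45 kg. Origin at the centre of its underside.
- winding_key: Loose brass winding key lying flat: shaft 9 mm diameter along its x, butterfly grip 43 mm wide at +x, 56 mm long, 9 mm high, 25 g. Origin on the counter where the shaft meets the grip.
- polish_tin: Loose round metal tin, 65 mm diameter, 25 mm high, 90 g. Origin at the centre of its underside.

How it is judged:
On the way, in this order (a step that is already met when the one before it is completed fails the run):
1. the spare of the sleigh's size is gripped and lifted clear of the tray (height (world z) of spare_medium above 0.07 m and contact force between spare_medium and the fingers above 0.5 N), for 0.1 s.
2. its stub points into the lens from about 10 cm, on the line of sight (x of spare_medium_stub in the frame of camera_head between -0.12 and -0.08 m and y of spare_medium_stub in the frame of camera_head between -0.015 and 0.015 m and z of spare_medium_stub in the frame of camera_head between -0.015 and 0.015 m and x of spare_medium in the frame of camera_head below -0.105 m and angle between the x axis of spare_medium and the x axis of camera_head, either way round below 0.21 rad), for 0.3 s.
At the end, for the whole second after the job is handed in: Medium spare held still in the fingers alone: stub end 80 to 120 mm from the lens glass, within 15 mm of the line of sight sideways and up or down, stub pointing at the lens, axis within 12 degrees of the line of sight; other two spares within 15 mm of where they were (all of step 2 and height (world z) of spare_medium above 0.12 m and contact force between spare_medium and the fingers above 1 N and contact force between spare_medium and camera below 0.05 N and contact force between spare_medium and tray below 0.05 N and linear speed of spare_medium below 0.02 m/s and distance of each of spare_small, spare_large from where it was at the start of the episode below 0.015 m); the arm keeps its last pose, push and grip.
It fails at once if the camera or its stand is touched (contact force between camera and anything else above 1 N).
It fails at once if another spare is displaced from its place in the tray (distance of any of spare_small, spare_large from where it was at the start of the episode above 0.015 m).
It fails at once if the sleigh or the swan turntable is knocked (contact force between any of sleigh, turntable and anything else above 3 N).
It fails at once if the trinket box, winding key or polish tin is pushed aside (distance of any of trinket_box, winding_key, polish_tin from where it was at the start of the episode above 0.015 m).
It also fails if it takes over 40 s, if anything falls off the work surface, if the arm or the gripper's body presses on something with over 40 N, if the wrist force passes 120 N, or if a joint passes its speed limit or range.

ROBOT

A 7-joint arm with a two-finger parallel gripper is mounted at the origin on the work surface. World frame = base frame: x ahead of the robot, y to its left, z up, the work surface at z = 0. Lengths are in m, angles in rad, forces in N, time in s.
With the tool pointing down it reaches from about 0.35 to 0.9 m from the base axis. Payload 8.1 kg.
Tool frame: the origin (TCP) lies midway between the tips of the shut fingers; the grasp point (between the pads) lies 19 mm behind it; z points along the fingers, y is the line along which they close (so a half turn about z gives the same grasp; the last joint's range is limited). The gripper opens to 92 mm and grips with 3 to 60 N. Pads are 19 mm wide; open, the fingers measure 130 mm over their backs; the gripper's body (75 mm by 190 mm) begins 47 mm behind the grasp point.
Start: joints at [-1.267, 0.434, 0.025, 1.573, -0.012, 1.134, -0.075], TCP at [0.247, 0.574, 0.227] pointing down, gripper open.
Joint ranges: [-2.62, 2.62], [-0.44, 2.09], [-1.27, 1.32], [0.08, 2.57], [-1.32, 4.46], [0.12, 2], [-2.74, 2.74]. Speed limits (rad/s): [2.22, 2.22, 3.01, 3.01, 3.14, 3.14, 3.14].

INTERFACE

Orientations are given as a rotation vector (axis times angle).
In Python, from cell import observe, cams, job gives the robot as it stands. The module is installed in compiled form; this text tells all that it offers.
- The arm moves only by the tool step_arm, never from a script. Its argument "steps" is a list of rows, each a list of 6 numbers: the shift along the world's x, y, z in mm, then the turn, a rotation vector about the world's x, y, z in rad. In form: [[dx, dy, dz, rx, ry, rz], ...]. A call has 1 to 20 rows; each row shifts and turns the commanded pose from where the row before left it; what a row does not reach is not made up. A row lasts 1/12 s, in which the tool goes at most 41.7 mm and 7.16 degrees, less where a joint would pass 70% of its speed; a pose out of reach is approached as far as the arm can. A call with a gripper value outside its range is refused whole. "gripper" is the opening, from 0 (shut) to 1 (fully open), set as the call begins (left out, the last holds). The fingers move at their own pace and stop on an object; "force" is the grip in N (left out, the last holds). Time passes only in rows, so rows that do not move let the fingers close. It gives the time, the measured TCP pose, the force, the opening and the grip force at its end, in the units of the state.
- observe(): the state, without advancing time (a new reading comes with each control period).
- cams.get_image(name): name is "side" or "top"; returns the picture (480x640x3 uint8, red, green, blue); there is no depth.
- cams.get_calibration(name): a dict with "fov_y" (degrees; the focal length in pixels is half the picture's height over the tangent of half this angle, whatever the lens; pixels are square), "cx", "cy" (the principal point, pixels), "dist_coeffs" ([k1, k2, p1, p2, k3] as OpenCV has them; the pictures are not rectified), "world_to_cam" (4x4, takes a point from world to camera coordinates). Camera axes: x right, y up, looking along -z (the intrinsics and any distortion apply to the point x, -y, -z); pixel columns grow to the right and rows downward; lengths in m; the calibration is good to about 2 mm. A picture is of the moment at which its call begins. get_calibration takes no time and is no camera call.
- job.sign_off(): hands the job in; it is judged then, once.
The state is a dict: "clock": time; "joints": joint angles; "dq": joint speeds; "joint_efforts": joint torques, N m; "position": TCP position; "ee_rot": TCP orientation; "force": force on the tool from outside, world axes, zero at the start; "ft_torque": the same for the moment, N m; "width": opening from 0.0 (shut) to 1.0 (fully open); "gripper_force": force on a finger pad.
Only numpy, scipy, OpenCV 4.12 (cv2) and the standard library are available. Lean on these libraries where they do the work, as an engineer would, in place of code of your own. Each camera call takes 0.05 s, during which the arm holds its last target. There are 200 camera calls.

## Working session

There is one attempt and no reset: what is moved stays moved. The work goes in short steps, Python scripts to look and compute and a tool call to move; the robot and the scene stay as the last step left them, time stands still between calls to the robot, and variables do not carry over. Pictures are saved under pics/ and viewed, at most 10 in all, crops included, and the job is handed in when it is done.

Besides the shell and the picture viewer there is one more tool, called as name([rows], argument=value, ...), one row to a line, values as JSON. step_arm: Moves the arm, as the interface text tells. Its arguments: {"type":"object","properties":{"steps":{"type":"array","items":{"type":"array","items":{"type":"number"}}},"gripper":{"type":"number"},"force":{"type":"number"}},"required":["steps"]}

```bash
mkdir -p pics; cat > h.py <<'E'
import numpy as np, cv2
from cell import observe, cams, job
def K(c):
    f=240/np.tan(np.radians(c['fov_y'])/2); return np.array([[f,0,c['cx']],[0,f,c['cy']],[0,0,1.]])
F=np.diag([1.,-1,-1])
def ray(c,px):
    M=np.array(c['world_to_cam']); u=cv2.undistortPoints(np.array([[px]],float),K(c),np.array(c['dist_coeffs'],float))[0,0]
    d=M[:3,:3].T@F@np.array([u[0],u[1],1]); o=-M[:3,:3].T@M[:3,3]; return o,d/np.linalg.norm(d)
def plane(c,px,z):
    o,d=ray(c,px); return o+d*(z-o[2])/d[2]
def proj(c,P):
    M=np.array(c['world_to_cam']); p=F@(M[:3,:3]@np.array(P,float)+M[:3,3])
    return cv2.projectPoints(p.reshape(1,1,3),np.zeros(3),np.zeros(3),K(c),np.array(c['dist_coeffs'],float))[0].ravel()
def tri(c1,p1,c2,p2):
    o1,d1=ray(c1,p1);o2,d2=ray(c2,p2)
    t=np.linalg.lstsq(np.c_[d1,-d2],o2-o1,rcond=None)[0]; a=o1+t[0]*d1;b=o2+t[1]*d2
    return (a+b)/2,np.linalg.norm(a-b)
E
python3 - <<'E'
from h import *
for n in('top','side'):
    im=cams.get_image(n); cv2.imwrite(f'pics/{n}0.png',im[:,:,::-1]); c=cams.get_calibration(n)
    o,d=ray(c,(320,240)); print(n,c['fov_y'],c['cx'],c['cy'],c['dist_coeffs'],o.round(3),d.round(3))
print(observe())
E
```

```text
top 45.08629536980308 317.4357142831676 245.18217487965836 [-0.15167324  0.          0.          0.          0.        ] [0.492 0.027 1.337] [ 0.088  0.004 -0.996]
side 52.980153305761796 324.8619588349448 240.6220442052035 [-0.03763913  0.          0.          0.          0.        ] [ 0.177 -0.755  1.058] [ 0.342  0.626 -0.701]
{'clock': 0.1, 'joints': array([-1.26659516,  0.43513872,  0.02494526,  1.57400311, -0.01160179,
        1.13398248, -0.07510257]), 'dq': array([ 2.85824123e-05, -4.18759230e-03,  1.37133578e-03, -4.43839282e-03,
        1.04122128e-03,  5.56444115e-04, -1.63819921e-03]), 'joint_efforts': array([ 2.53701590e-03, -6.69115448e+01,  9.87596065e-01, -3.15142179e+01,
       -6.04738249e-02,  3.75140947e-02,  3.66903214e-05]), 'position': array([0.24714944, 0.57356484, 0.22603333]), 'ee_rot': array([-6.34642864e-01, -3.07664888e+00,  2.16217190e-03]), 'force': array([ 0.06845352, -0.06904651,  0.04527779]), 'ft_torque': array([-0.01577436, -0.00777925, -0.01367197]), 'gripper_force': 0.0, 'width': 0.9989015012530554}
```

View pics/top0.png

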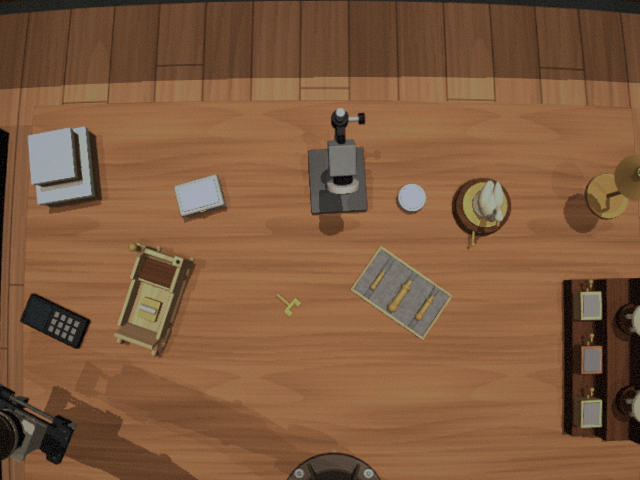

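View pics/side0.png

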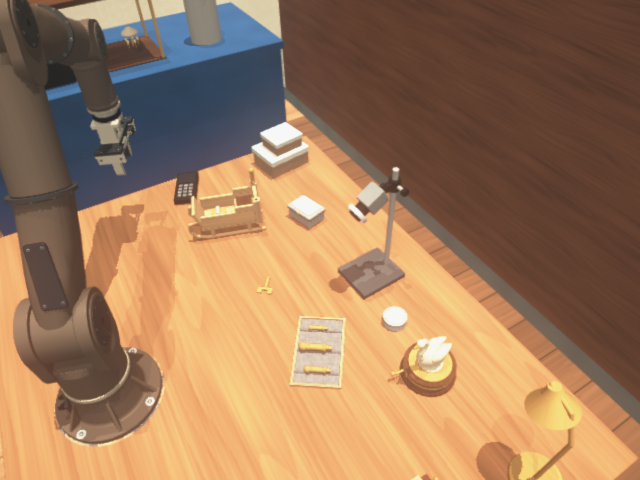

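The top view shows the spares at about (378,279), (400,297) and (425,308), and the camera stand at (338,180) with its head facing down the picture, towards the robot. The side view shows the spares at (318,328), (316,348) and (318,370), and the camera head at (368,200). Next I measure lengths and the stand's pose.

```bash
cat > m.py <<'E'
from h import *
ct,cs=cams.get_calibration('top'),cams.get_calibration('side')
t=cv2.imread('pics/top0.png');s=cv2.imread('pics/side0.png')
def brass(im,roi):
    x0,y0,x1,y1=roi; h=cv2.cvtColor(im,cv2.COLOR_BGR2HSV)
    m=((h[...,0]>12)&(h[...,0]<32)&(h[...,1]>110)&(h[...,2]>70)).astype(np.uint8)
    r=np.zeros_like(m); r[y0:y1,x0:x1]=m[y0:y1,x0:x1]
    n,l,st,ce=cv2.connectedComponentsWithStats(r,connectivity=8); out=[]
    for i in range(1,n):
        if st[i,4]<15: continue
        ys,xs=np.nonzero(l==i); out.append(np.c_[xs,ys].astype(float))
    return out
for n,im,c,roi in(('top',t,ct,(362,258,442,330)),('side',s,cs,(299,320,338,384))):
    for p in brass(im,roi):
        W=np.array([plane(c,q,.015)[:2] for q in p]); m=W.mean(0); u,sv,vt=np.linalg.svd(W-m); a=vt[0]
        if a[0]<0:a=-a
        pr=(W-m)@a; print(n,len(p),p.mean(0).round(1),'len',np.ptp(pr).round(4),'mid',(m+a*(pr.max()+pr.min())/2).round(4),'ang',np.degrees(np.arctan2(a[1],a[0])).round(1), 'wid',np.ptp((W-m)@vt[1]).round(4))
# tray outline corners (top)
for q in((383,247),(452,294),(421,339),(351,291)): print('tray',plane(ct,q,.009).round(4))
# dark plate in top
g=cv2.cvtColor(t,cv2.COLOR_BGR2HSV)
big=lambda im,r,k:cv2.resize(im[r[1]:r[3],r[0]:r[2]],None,fx=k,fy=k,interpolation=cv2.INTER_CUBIC)
a=big(t,(295,95,385,225),4); b=big(s,(330,155,420,300),3.5)
d=big(t,(345,240,460,345),3); 
H=600;W=800
cv=np.zeros((H,W,3),np.uint8); cv[:520,:360]=a; cv[:b.shape[0],370:370+b.shape[1]]=b
cv2.imwrite('pics/c1.png',cv); cv2.imwrite('pics/c2.png',np.hstack([big(t,(345,240,460,345),4),big(s,(285,310,355,395),4)[:420] if 0 else cv2.resize(big(s,(285,310,355,395),4),(340,420))]))
E
python3 m.py
```

```text
top 63 [365.2 262. ] len 0.036 mid [ 0.5546 -0.0698] ang -26.8 wid 0.0184
top 462 [427.6 267.7] len 0.1144 mid [ 0.5494 -0.2067] ang 62.4 wid 0.0583
top 90 [377.  280.3] len 0.0483 mid [ 0.5172 -0.0991] ang -33.8 wid 0.0108
top 247 [399.  296.5] len 0.0832 mid [ 0.4813 -0.1503] ang -34.6 wid 0.0197
top 152 [423.8 308. ] len 0.0643 mid [ 0.4549 -0.2072] ang -34.3 wid 0.0153
top 560 [376.5 319.2] len 0.1204 mid [ 0.4221 -0.1082] ang 64.0 wid 0.0613
top 72 [437.3 322.8] len 0.0445 mid [ 0.42   -0.2374] ang -32.2 wid 0.0181
side 57 [316.4 327.8] len 0.0454 mid [ 0.5168 -0.1028] ang -36.9 wid 0.0133
side 203 [313.6 346.7] len 0.0823 mid [ 0.4827 -0.1494] ang -35.6 wid 0.0251
side 132 [315.7 369.3] len 0.0615 mid [ 0.4541 -0.2074] ang -35.4 wid 0.017
tray [ 0.593  -0.1132  0.009 ]
tray [ 0.4846 -0.2727  0.009 ]
tray [ 0.3817 -0.2     0.009 ]
tray [ 0.4916 -0.0392  0.009 ]
```

View pics/c1.png

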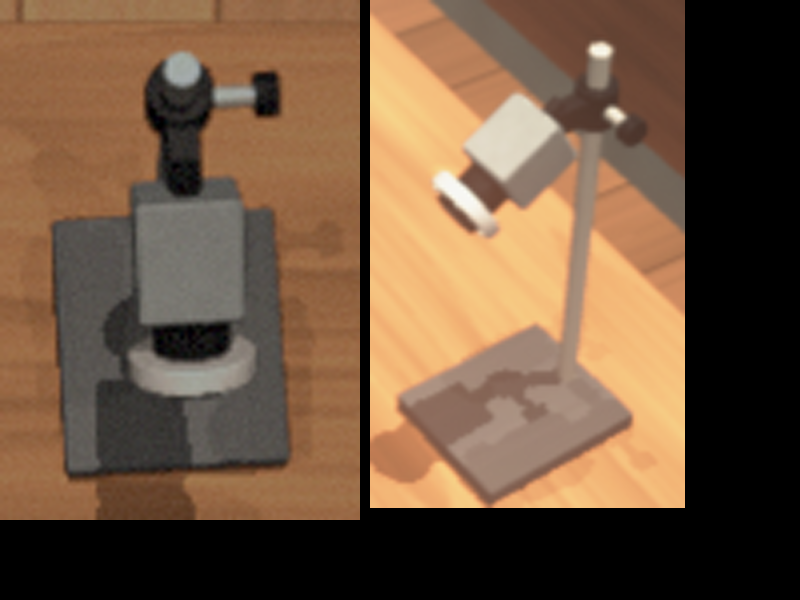

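View pics/c2.png

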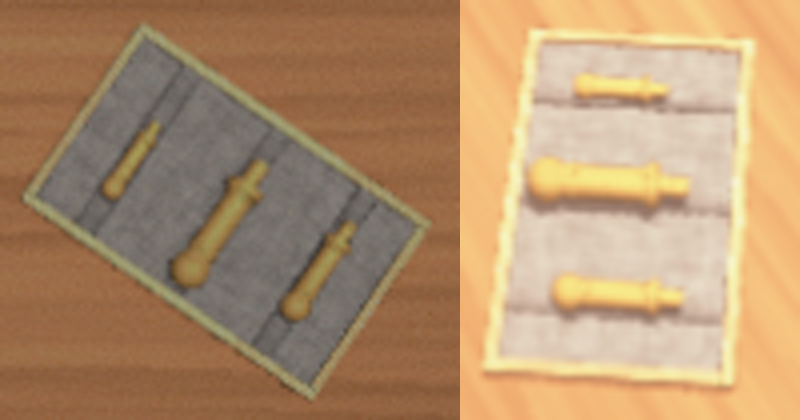

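The top crop shows the medium spare lowest right, about 64 mm long and next to the large one. It also shows the plate's top corners and the column top at (182,68). The side crop shows the same plate and the ring light at (465,203). Next is the head pose and the move plan.

```bash
cat > n.py <<'E'
from h import *
ct,cs=cams.get_calibration('top'),cams.get_calibration('side')
T=lambda x,y:((x+.5)/4-.5+295,(y+.5)/4-.5+95)
S=lambda x,y:((x-370+.5)/3.5-.5+330,(y+.5)/3.5-.5+155)
P=[plane(ct,T(*q),.018) for q in((52,222),(274,210),(289,456),(68,465))]
Q=[plane(cs,S(*q),.018) for q in((535,325),(632,415),(490,494),(400,400))]
for n,L in(('top',P),('side',Q)):
    L=np.array(L)[:,:2]; print(n,L.round(3).tolist(),L.mean(0).round(4),[np.linalg.norm(L[i]-L[i-1]).round(3) for i in range(4)],[np.degrees(np.arctan2(*(v[::-1]))).round(1) for v in (L[0]-L[3],L[1]-L[2])],[np.degrees(np.arctan2(v[1],v[0])+np.pi/2-np.pi).round(1) for v in (L[0]-L[1],L[3]-L[2])])
ctop=tri(ct,T(182,68),cs,S(600,48)); print('coltop',ctop)
print('ring', tri(ct,T(192,368),cs,S(465,203)))
print('colbase',plane(cs,S(568,378),.018))
# predicted ring ellipse check given guess
import sys
c=(np.array(P).mean(0)[:2]+np.array(Q).mean(0)[:2])/2
E
python3 n.py
```

```text
top [[0.818, 0.062], [0.826, -0.068], [0.681, -0.076], [0.675, 0.052]] [ 0.7499 -0.0075] [np.float64(0.143), np.float64(0.13), np.float64(0.145), np.float64(0.127)] [np.float64(4.0), np.float64(3.1)] [np.float64(3.3), np.float64(2.5)]
side [[0.815, 0.056], [0.824, -0.07], [0.678, -0.079], [0.67, 0.043]] [ 0.7469 -0.0125] [np.float64(0.146), np.float64(0.127), np.float64(0.146), np.float64(0.122)] [np.float64(5.3), np.float64(3.3)] [np.float64(3.8), np.float64(3.9)]
coltop (array([ 0.80503701, -0.0040695 ,  0.35257524]), np.float64(0.0005690371603452581))
ring (array([ 0.68814635, -0.0117464 ,  0.26713755]), np.float64(0.003429890151489756))
colbase [ 0.80320629 -0.00940149  0.018     ]
```

step_arm([
  [0,0,25,0,0,0],
  [0,-20,25,0,0,0],
  [5,-35,20,0,0,-0.05],
  [10,-38,0,0,0,-0.05],
  [10,-38,0,0,0,-0.05],
  [10,-38,0,0,0,-0.05],
  [10,-38,0,0,0,0],
  [10,-38,0,0,0,0],
  [10,-38,0,0,0,0],
  [10,-38,0,0,0,0],
  [10,-38,0,0,0,0],
  [10,-38,0,0,0,0],
  [10,-38,0,0,0,0],
  [10,-38,0,0,0,0],
  [10,-38,0,0,0,0],
  [10,-38,0,0,0,0],
  [10,-38,0,0,0,0],
  [10,-38,0,0,0,0],
  [10,-38,0,0,0,0],
  [10,-38,0,0,0,0],
], gripper=0.42, force=25)

```text
clock: 1.77
position: [0.4221, -0.129, 0.2969]
ee_rot: [0.938, 2.998, 0.001]
force: [0.9, 0.0, -0.9]
width: 0.418
gripper_force: 0.0
```

step_arm([
  [11,-26,0,0,0,0],
  [11,-26,-20,0,0,0],
  [11,-27,-30,0,0,0],
  [0,0,-35,0,0,0],
  [0,0,-35,0,0,0],
  [0,0,-35,0,0,0],
  [0,0,-30,0,0,0],
  [0,0,-20,0,0,0],
  [0,0,-10,0,0,0],
  [0,0,0,0,0,0],
  [0,0,0,0,0,0],
])

```text
clock: 2.68
position: [0.4553, -0.2062, 0.0822]
ee_rot: [-0.939, -2.998, 0.0]
force: [0.2, -0.0, 0.4]
width: 0.421
gripper_force: 0.0
```

```bash
python3 - <<'E'
from h import *
o=observe();print(o['position'],o['ee_rot'],o['joints'].round(2),o['width'])
im=cams.get_image('side')[:,:,::-1]; 
c=cams.get_calibration('side'); print(proj(c,[.4553,-.2078,.016]),proj(c,o['position']))
cv2.imwrite('pics/s2.png',cv2.resize(im[270:420,240:400],None,fx=4,fy=4,interpolation=cv2.INTER_CUBIC))
E
```

```text
[ 0.45532659 -0.20615767  0.08221877] [-9.39109974e-01 -2.99767847e+00  2.96774239e-04] [-0.18  0.48  0.68  2.08 -0.45  0.73  1.75] 0.4214840960618208
[316.9663617  369.06691822] [315.78798421 353.75034117]
```

View pics/s2.png

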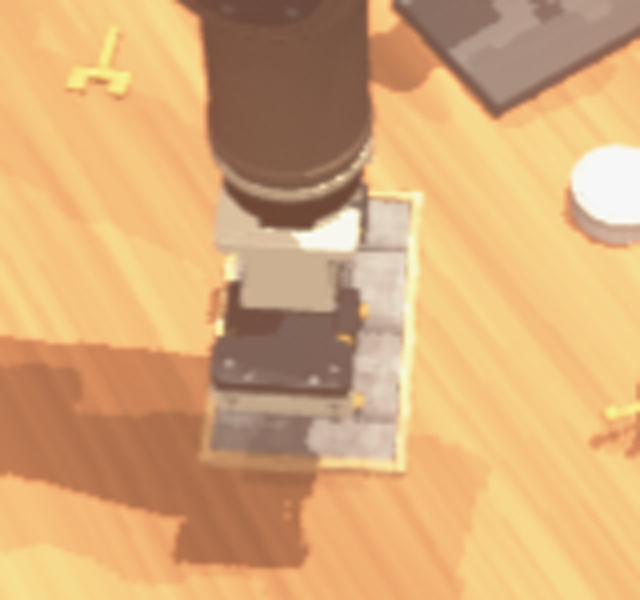

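The gripper sits squarely over the tray, its fingers at about (285,395) in the crop, hiding the medium finial except its stub tip at (357,402). Descending.

step_arm([
  [0,-1,-20,0,0,0],
  [0,0,-20,0,0,0],
  [0,0,-12,0,0,0],
  [0,0,-8,0,0,0],
  [0,0,-6,0,0,0],
  [0,0,-5,0,0,0],
  [0,0,0,0,0,0],
  [0,0,0,0,0,0],
])

```text
clock: 3.4
position: [0.4556, -0.207, 0.0113]
ee_rot: [0.938, 2.997, 0.0]
force: [0.5, -0.7, 0.6]
width: 0.422
gripper_force: 0.0
```

step_arm([
  [0,0,0,0,0,0],
  [0,0,0,0,0,0],
  [0,0,0,0,0,0],
  [0,0,0,0,0,0],
  [0,0,0,0,0,0],
  [0,0,0,0,0,0],
  [0,0,0,0,0,0],
  [0,0,0,0,0,0],
], gripper=0, force=25)

```text
clock: 4.07
position: [0.4558, -0.2065, 0.0111]
ee_rot: [0.938, 2.998, 0.001]
force: [1.4, 3.4, 5.7]
width: 0.131
gripper_force: 25.0
```

step_arm([
  [0,0,8,0,0,0],
  [0,0,17,0,0,0],
  [0,0,25,0,0,0],
  [0,0,25,0,0,0],
  [0,0,25,0,0,0],
  [0,0,25,0,0,0],
  [0,0,20,0,0,0],
  [0,20,10,0,0,0.08],
  [0,25,0,0,0,0.1],
  [0,25,0,0,0,0.1],
  [0,25,0,0,0,0.1],
  [0,25,0,0,0,0.1],
  [0,25,0,0,0,0.1],
  [0,25,0,0,0,0.088],
  [0,16,0,0,0,0],
  [0,0,0,0,0,0],
  [0,0,0,0,0,0],
])

```text
clock: 5.48
position: [0.4549, -0.0208, 0.166]
ee_rot: [0.097, -3.14, 0.001]
force: [-0.0, -0.1, -0.1]
width: 0.129
gripper_force: 25.0
```

```bash
python3 - <<'E'
from h import *
o=observe();print(o['position'],o['ee_rot'],o['joints'].round(2),o['width'],o['gripper_force'])
im=cams.get_image('side')[:,:,::-1]; c=cams.get_calibration('side')
u,v=proj(c,o['position']).astype(int);print(u,v)
cv2.imwrite('pics/s3.png',cv2.resize(im[v-70:v+130,u-90:u+150],None,fx=3,fy=3,interpolation=cv2.INTER_CUBIC))
E
```

```text
[ 0.45494758 -0.02082534  0.16595999] [ 9.73747777e-02 -3.13978180e+00  5.75033371e-04] [-0.56  0.25  0.59  2.08 -0.18  0.86  1.77] 0.12925457838560453 24.999617636203766
277 278
```

View pics/s3.png

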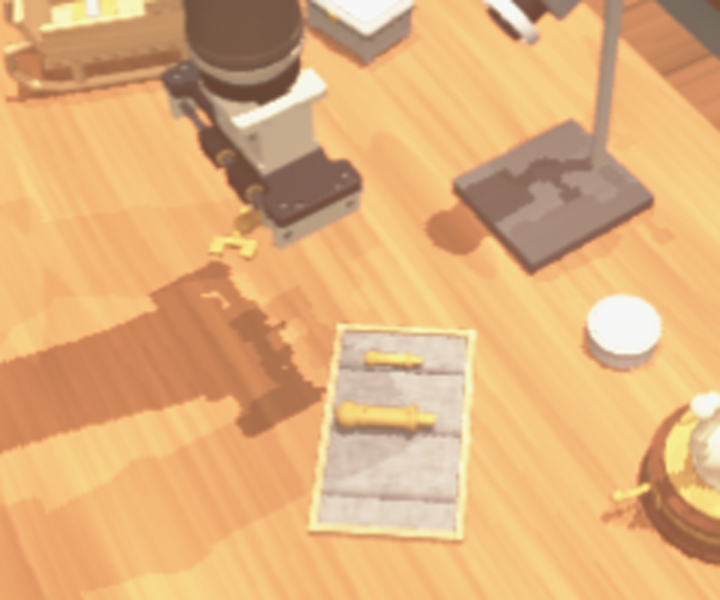

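The groove is empty, and the ball end shows at (250,222) in the gripper. The other spares are undisturbed. Now tilt 30° and approach.

step_arm([
  [5,0,4,0.004,-0.06,0],
  [8,0,4,0.006,-0.1,0],
  [10,0,4,0.006,-0.1,0],
  [12,0,4,0.006,-0.1,0],
  [12,0,4,0.006,-0.1,0],
  [12,1,4,0.004,-0.063,0],
  [12,0,0,0,0,0],
  [9,0,0,0,0,0],
  [5,0,0,0,0,0],
  [0,0,0,0,0,0],
  [0,0,0,0,0,0],
  [0,0,0,0,0,0],
])

```text
clock: 6.53
position: [0.5396, -0.0206, 0.1895]
ee_rot: [-0.079, 2.618, 0.021]
force: [0.3, 0.6, -0.5]
width: 0.134
gripper_force: 25.0
```

```bash
python3 - <<'E'
from h import *
from scipy.spatial.transform import Rotation as R
o=observe();M=R.from_rotvec(o['ee_rot']).as_matrix();print(o['position'],M.round(3).tolist(),o['joints'].round(2),o['width'],o['gripper_force'])
a=[]
for n in('side','top'):
    im=cams.get_image(n)[:,:,::-1]; c=cams.get_calibration(n)
    f=o['position']-.005*M[:,2]; st=f-.032*M[:,0]; u,v=proj(c,st).astype(int);print(n,proj(c,st),proj(c,f-(-.034)*M[:,0]),'org',u-45,v-60)
    cv2.imwrite(f'pics/{n}4full.png',im); a.append(cv2.resize(im[v-60:v+50,u-45:u+55],None,fx=4,fy=4,interpolation=cv2.INTER_CUBIC))
cv2.imwrite('pics/s4.png',np.hstack(a))
E
```

```text
[ 0.53962624 -0.02063237  0.18954836] [[-0.865, -0.06, 0.499], [-0.052, 0.998, 0.03], [-0.5, -0.0, -0.866]] [-0.53  0.1   0.52  2.32 -0.32  0.22  1.89] 0.1343044538710636 24.99975621700287
side [315.14795807 249.27066699] [296.18279225 268.08205356] org 270 189
top [345.79783028 253.45731426] [346.84568112 282.94335773] org 300 193
```

View pics/s4.png

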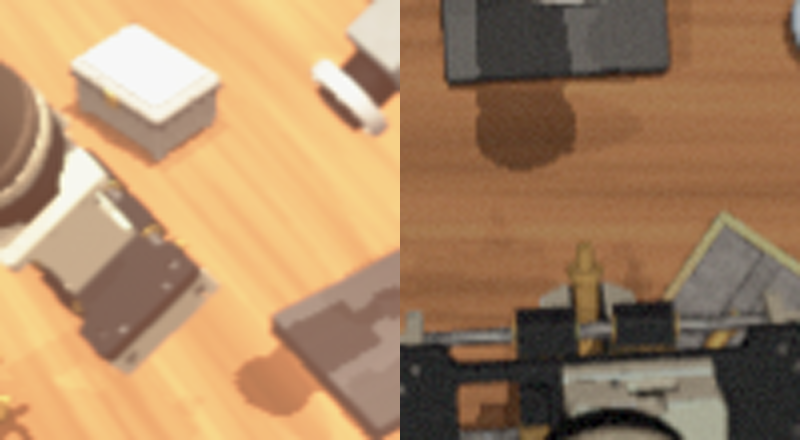

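The stub tip shows at top pixel (346.5,253.7) against a predicted (345.8,253.5), so the hold is as assumed. The lens lies straight ahead. Now the final approach.

step_arm([
  [4,0,0,0,0,0],
  [5,0,0,0,0,0],
  [5,0,0,0,0,0],
  [0,0,0,0,0,0],
  [0,0,0,0,0,0],
])

```text
clock: 7.05
position: [0.5547, -0.02, 0.1898]
ee_rot: [-0.08, 2.617, 0.021]
force: [-0.1, 0.0, -1.3]
width: 0.131
gripper_force: 25.0
```

```bash
python3 - <<'E'
from h import *
print(observe()['joints'].round(3))
E
```

```text
[-0.499  0.131  0.495  2.287 -0.359  0.229  1.936]
```

Joint 6 is moving away from its limit, so I go on.

step_arm([
  [4,0,0,0,0,0],
  [5,0,0,0,0,0],
  [4,0,0,0,0,0],
  [1,0,0,0,0,0],
  [0,0,0,0,0,0],
  [0,0,0,0,0,0],
  [0,0,0,0,0,0],
  [0,0,0,0,0,0],
  [0,0,0,0,0,0],
  [0,0,0,0,0,0],
])

```text
clock: 7.88
position: [0.5682, -0.0199, 0.1899]
ee_rot: [-0.08, 2.617, 0.022]
force: [0.5, -0.4, -0.4]
width: 0.133
gripper_force: 25.0
```

```bash
python3 - <<'E'
from h import *
from scipy.spatial.transform import Rotation as R
o=observe();M=R.from_rotvec(o['ee_rot']).as_matrix();f=o['position']-.005*M[:,2]; st=f-.032*M[:,0]
H=np.array([.680,-.013,.26]); y=np.radians(3.5);X=np.array([np.cos(y)*.866,np.sin(y)*.866,.5]);Y=np.array([-np.sin(y),np.cos(y),0]);Z=np.cross(X,Y)
print('stub in head',[(st-H)@v for v in(X,Y,Z)],'ang',np.degrees(np.arccos(-M[:,0]@X)))
a=[]
for n in('side','top'):
    im=cams.get_image(n)[:,:,::-1]; c=cams.get_calibration(n)
    print(n,'stub',proj(c,st),'glass',proj(c,H)); u,v=proj(c,(st+H)/2).astype(int); print('org',u-50,v-65)
    a.append(cv2.resize(im[v-65:v+65,u-50:u+50],None,fx=4,fy=4,interpolation=cv2.INTER_CUBIC))
cv2.imwrite('pics/s5.png',np.hstack(a))
E
```

```text
stub in head [np.float64(-0.10006977568585165), np.float64(-2.4630181913911208e-05), np.float64(0.00030459237507191045)] ang 0.38076211622590106
side stub [324.95464773 244.69197712] glass [353.55557231 216.36195614]
org 289 165
top stub [345.39136668 238.88840708] glass [343.55446118 190.74223749]
org 294 150
```

View pics/s5.png

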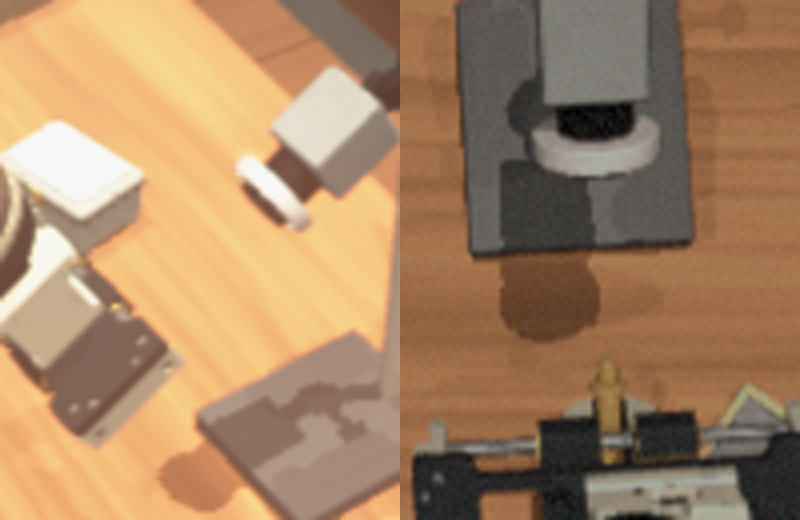

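The stub tip sits at top pixel (345.5,239.5), as predicted. The lens's dark face appears where the glass is projected in both views: side crop (262,207), top crop (596,165). Handing in.

```bash
python3 -c "
from cell import job
print(job.sign_off())"
```

```text
the job is handed in; nothing more can be done
None
```

The medium finial is held on the lens's line of sight, its stub pointing into the lens about 10 cm from the glass by my measurements; the job is handed in, and no verdict was returned.

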